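# Set the food timer four clicks and start it

## Task

Set the food timer on the counter to four minutes and start it: gently push its dial down against the spring until you feel it come free to turn, not hard on to the stop just below, turn it clockwise by exactly four clicks from the zero mark while it is pushed, and let go of it. Only then press the start button fully down and let it come up again. Leave the foil tray and the two cups where they are.

Things in the scene. Friction and masses are not known exactly. Their poses are not given: they have to be found in the camera images.
- timer: White food timer box fixed to the counter, 130 (x) x 240 (y) x 55 mm high; origin at the centre of its underside, z up, front face looks to -x. On its top: the black dial on a grey collar on the left (+y) half, a start button and a blank display on the right half.
- dial_nominal (a point): Nominal centre of the collar's top face (86 mm disc with ticks, one a click): 0, 50, 71 mm in the timer's frame. The collar floats: the real centre is up to 2.5 mm off in x and in y, its height up to 10 mm off; find it by feel. Above it, measured from the collar top: dial skirt, a 68 mm disc, upper face at 24 mm; on that a fluted round grip 36 mm wide, top at 52 mm. The axis is vertical.
- dial (a joint): Dial angle, rad: 0 at the zero mark (pointer to the timer's +x; starts there), clockwise from above positive, 0.419 (24 degrees) a click, four = 1.676. Up, it is locked. It comes free 5 to 15 mm down, differing each time (spring 4 N + 0.9 N/mm); the stop is 3 mm further. Free, it turns with about 0.2 N m and snaps into each click. Let go, it rises and locks at the nearest click.
- start (a joint): Travel of the start button, m: 0 up, 0.006 fully down (5 N); it springs back up by itself.
- start_top (a point): Centre of the top of the start button: white, round, 32 mm wide, in a grey ring on the right half of the timer; pressed straight down.
- foil_tray: Bystander: shallow lidded foil tray, 157 x 197 x 52 mm, loose on the counter right of the timer; origin at the centre of its underside.
- dip_cup_a: Bystander: small white cup, 76 mm wide, 47 mm tall, loose, left of the timer; origin at the centre of its underside.
- dip_cup_c: Bystander: small white cup like the other, 76 mm wide, 47 mm tall, loose, in front of the timer; origin at the centre of its underside.

How it is judged:
On the way, in this order (a step that is already met when the one before it is completed fails the run):
1. the dial stands at four clicks, let go (value of joint dial between 1.55 and 1.8 rad and contact force between the fingers and dial below 0.1 N), for 0.3 s.
2. the start button is pressed down (value of joint start above 0.0045 m), for 0.05 s.
At the end, for the whole second after the job is handed in: the dial stands at four clicks (within 0.3 of a click) and the start button is up again (value of joint dial between 1.55 and 1.8 rad and value of joint start below 0.002 m); the robot touches nothing.
It fails at once if the dial is pressed hard on its bottom stop (contact force between dial_stop and dial above 5 N).
It fails at once if the start button is pushed while the dial is not at four clicks (value of joint start above 0.003 m and (value of joint dial below 1.55 rad or value of joint dial above 1.8 rad)).
It fails at once if the foil tray or a cup is shifted by more than 15 mm (distance of any of foil_tray, dip_cup_a, dip_cup_c from where it was at the start of the episode above 0.015 m).
It also fails if it takes over 72 s, if anything falls off the work surface, if the arm or the gripper's body presses on something with over 40 N, if the wrist force passes 120 N, or if a joint passes its speed limit or range.

## Robot

A 7-joint arm with a two-finger parallel gripper is mounted at the origin on a cart in front of the work surface, level with it; the furniture and walls round the work are solid. World frame = base frame: x ahead of the robot, y to its left, z up, the work surface at z = 0. Lengths are in m, angles in rad, forces in N, time in s.
With the tool pointing down it reaches from about 0.425 to 1.025 m from the base axis. Payload 9.4 kg.
Tool frame: the origin (TCP) lies at the very end of the fingers, on their centre line; the grasp point (between the pads) lies 19 mm behind it; z points along the fingers, y is the direction in which the jaws open and shut (so a half turn about z gives the same grasp; the last joint's range is limited). The gripper opens to 93 mm and grips with 3 to 60 N. Pads are 15 mm wide; open, the fingers measure 128 mm over their backs; the gripper's body (75 mm by 188 mm) begins 65 mm behind the grasp point.
Start: joints at [-1.25, 0.599, -0.003, 1.599, 0.002, 0.943, -0.08], TCP at [0.281, 0.668, 0.219] pointing down, gripper open.
Joint ranges: [-2.57, 2.57], [-0.35, 1.97], [-1.29, 1.29], [0.11, 2.56], [-1.05, 4.19], [0.11, 1.86], [-2.63, 2.63]. Speed limits (rad/s): [2.22, 2.22, 3.01, 3.01, 3.14, 3.14, 3.14].

## Interface

Orientations are given as a rotation vector (axis times angle).
In Python, from station import * gives the robot as it stands.
- The arm moves only by the tool move_arm, never from a script. Its argument "commands" is a list that holds one entry, the list of rows, each a list of 6 numbers: the shift along the world's x, y, z in m, then the turn, a rotation vector about the world's x, y, z in degrees. A call has 1 to 12 rows; each row shifts and turns the commanded pose from where the row before left it; what a row does not reach is not made up. A row lasts 1/12 s, in which the tool goes at most 41.7 mm and 7.16 degrees, less where a joint would pass 70% of its speed; a pose out of reach is approached as far as the arm can. A call is refused whole if a number of a shift passes 0.0417 or a number of a turn 7.16, either way. A call with a gripper value outside its range is refused whole. "jaw" is the opening in per cent of the stroke, from 0 (shut) to 100 (fully open), set as the call begins (left out, the last holds). The fingers move at their own pace and stop on an object; "grip_force" is the grip in N (left out, the last holds). Time passes only in rows, so rows that do not move let the fingers close. It gives the time, the measured TCP pose, the force and the opening at its end, in the units of the state.
- observe(): the state, without advancing time (a new reading comes with each control period).
- snapshot(name): name is "scene" or "top"; returns the picture (420x560x3 uint8, red, green, blue); there is no depth.
- get_calibration(name): a dict with "K" (3x3 intrinsics, pixels), "k1" (the pictures are not rectified: a ray, as slopes to the right and down, at radius r is drawn at 1 + k1 r^2 times it, then the intrinsics apply), "R" (3x3) and "t" (3): a world point X has camera coordinates R X + t. Camera axes: x right, y down, z forward; pixel columns grow to the right and rows downward; lengths in m; the calibration is good to about 2 mm. A picture is of the moment at which its call begins. get_calibration takes no time and is no camera call.
- close_job(): hands the job in, once; it reports no verdict.
The state is a dict: "clock": time; "q": joint angles; "joint_velocities": joint speeds; "effort": joint torques, N m; "tool_pos": TCP position; "tcp_rot": TCP orientation; "contact_force": force on the tool from outside, world axes, zero at the start; "moment": the same for the moment, N m; "width": finger opening in m.
Only numpy, scipy, OpenCV 4.12 (cv2) and the standard library are available. Lean on these libraries where they do the work, as an engineer would, in place of code of your own. Each camera call takes 0.05 s, during which the arm holds its last target.

## Working session

There is one attempt and no reset: what is moved stays moved. The work goes in short steps, Python scripts to look and compute and a tool call to move; the robot and the scene stay as the last step left them, time stands still between calls to the robot, and variables do not carry over. Pictures are saved under pics/ and viewed, and the job is handed in when it is done.

Besides the shell and the picture viewer there is one more tool, called after "Call:" as a command line: name --argument value ..., lists and objects as JSON in quotes. move_arm: Moves the arm, as the interface text tells. Its arguments: {"type":"object","properties":{"commands":{"type":"array","items":{"type":"array","items":{"type":"array","items":{"type":"number"}}}},"jaw":{"type":"number"},"grip_force":{"type":"number"}},"required":["commands"]}

```bash
mkdir -p pics; python3 - <<'E'
from station import *
import cv2
for n in("scene","top"):
    cv2.imwrite(f"pics/{n}0.png",snapshot(n)[:,:,::-1]); print(n,get_calibration(n))
print(observe())
E
```

```text
scene {'K': array([[480.06560757,   0.        , 277.90256605],
       [  0.        , 480.06560757, 206.99219115],
       [  0.        ,   0.        ,   1.        ]]), 'k1': -0.09273666190287591, 'R': array([[ 0.79728986, -0.60357938, -0.00456219],
       [-0.46588396, -0.61056217, -0.64044201],
       [ 0.3837721 ,  0.51274337, -0.76799298]]), 't': array([-0.38708327,  0.30851313,  1.03691818])}
top {'K': array([[466.69796107,   0.        , 272.40138142],
       [  0.        , 466.69796107, 201.89341889],
       [  0.        ,   0.        ,   1.        ]]), 'k1': -0.11242290822199034, 'R': array([[ 0.02785175, -0.99957456,  0.00865857],
       [-0.9928337 , -0.02866887, -0.11601441],
       [ 0.11621329, -0.00536531, -0.99320979]]), 't': array([0.01908942, 0.52415541, 1.21283494])}
{'clock': 0.1, 'q': array([-1.24970696,  0.60006906, -0.00253912,  1.59999343,  0.00181198,
        0.94291996, -0.07979549]), 'joint_velocities': array([-1.29521030e-04,  5.80910338e-04, -6.50037808e-05, -2.56208158e-03,
        1.16665939e-03,  3.80744435e-04,  1.75993855e-04]), 'effort': array([ 5.38490654e-03, -7.66555953e+01,  1.50256377e+00, -2.52942020e+01,
       -5.22455620e-02,  1.36084354e-02,  6.33880541e-05]), 'tool_pos': array([0.28070834, 0.66800396, 0.21784926]), 'tcp_rot': array([-6.20605545e-01, -3.07954652e+00,  2.16983529e-03]), 'contact_force': array([-0.42162825, -0.14337781,  0.10363047]), 'moment': array([-0.04169292,  0.04173983,  0.05959286]), 'width': 0.09269447942730112}
```

View pics/scene0.png

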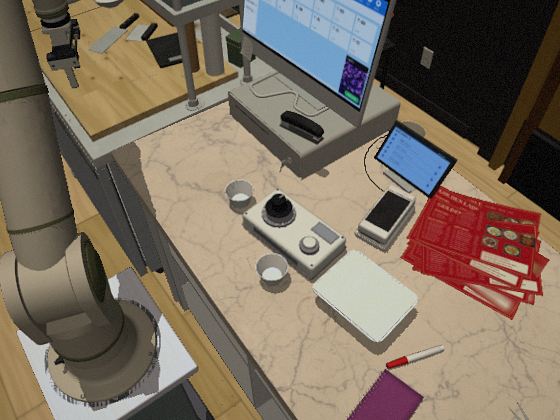

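View pics/top0.png

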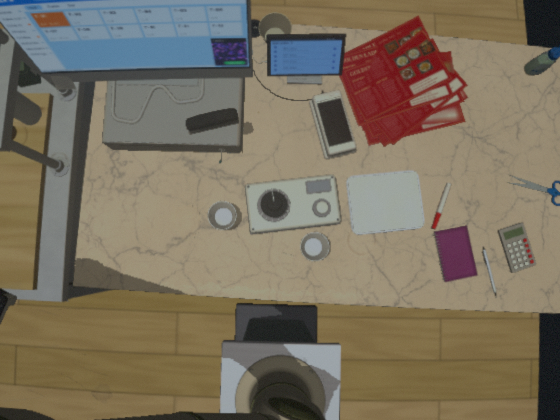

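The timer lies around (293,205) in the top view and (295,230) in the scene view. The cups are at (224,215) and (315,247), and the tray is at (386,202). Next I'll zoom in.

```bash
cat > h.py <<'E'
import numpy as np, cv2
from station import *
def und(n,px):
    c=get_calibration(n); K=c["K"]
    d=np.array([c["k1"],0,0,0,0.])
    p=cv2.undistortPoints(np.array(px,float).reshape(-1,1,2),K,d).reshape(-1,2)
    return c,p
def plane(n,px,z):
    c,p=und(n,px); R,t=c["R"],c["t"]; C=-R.T@t
    r=np.c_[p,np.ones(len(p))]@R
    return C+r*((z-C[2])/r[:,2])[:,None]
def proj(n,X):
    c=get_calibration(n)
    return cv2.projectPoints(np.array(X,float).reshape(-1,1,3),cv2.Rodrigues(c["R"])[0],c["t"],c["K"],np.array([c["k1"],0,0,0,0.]))[0].reshape(-1,2)
def tri(px1,px2):
    A=[]
    for n,px in(("scene",px1),("top",px2)):
        c,p=und(n,[px]); P=np.c_[c["R"],c["t"]]
        A+= [p[0,0]*P[2]-P[0],p[0,1]*P[2]-P[1]]
    v=np.linalg.svd(np.array(A))[2][-1]; return v[:3]/v[3]
E
python3 - <<'E'
import cv2
a=cv2.imread("pics/top0.png")[165:265,200:350]; cv2.imwrite("pics/tz.png",cv2.resize(a,None,fx=5,fy=5,interpolation=cv2.INTER_CUBIC))
a=cv2.imread("pics/scene0.png")[170:290,215:355]; cv2.imwrite("pics/sz.png",cv2.resize(a,None,fx=5,fy=5,interpolation=cv2.INTER_CUBIC))
E
```

```text
(no output)
```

View pics/tz.png

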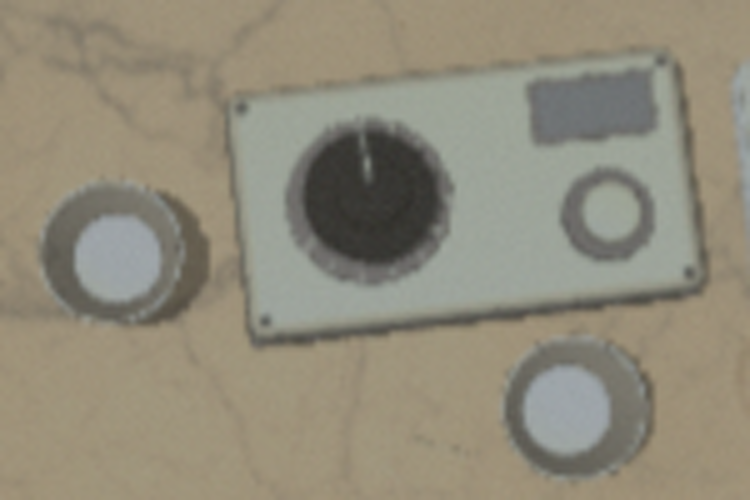

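View pics/sz.png

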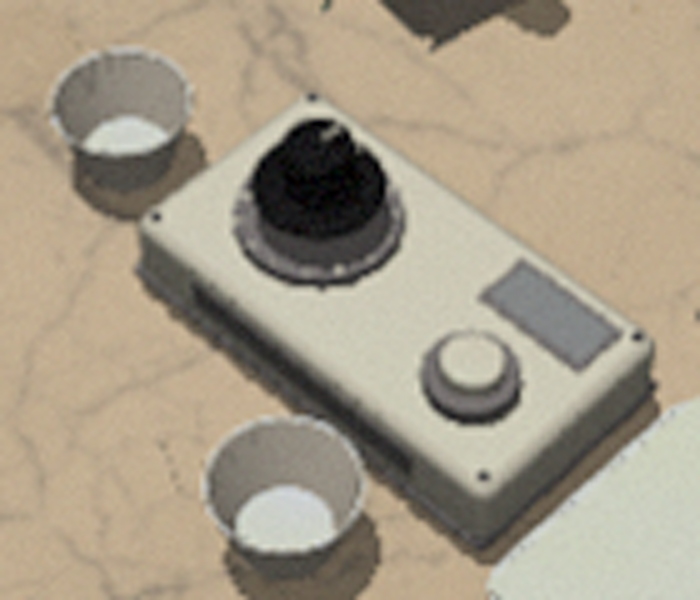

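The zoomed views show four corner screws, the dial skirt near (371,192) zoomed, and the button at (612,211) zoomed in the top view and (472,360) in the scene view. I'll compute the poses from these.

```bash
python3 - <<'E'
from h import *
T=lambda p:(np.array(p,float)+.5)/5-.5+np.array([200,165])
S=lambda p:(np.array(p,float)+.5)/5-.5+np.array([215,170])
tc=plane("top",T([(241,107),(661,61),(265,321),(689,272)]),.055)
sc=plane("scene",S([(312,98),(638,337),(155,217),(484,477)]),.055)
print(tc,tc.mean(0));print(sc,sc.mean(0))
for q in(tc,sc):
    e=(q[0]+q[2]-q[1]-q[3]); print("yaw",np.degrees(np.arctan2(-e[0],e[1])))
for a,b in zip([(312,98),(638,337),(155,217),(484,477),(472,361)],[(241,107),(661,61),(265,321),(689,272),(612,211)]): print(tri(S(a),T(b)))
# grip top: scene (321,143)?; skirt dark ellipse
for nm,f,o in(("top",T,(200,165)),("scene",S,(215,170))):
    im=cv2.imread(f"pics/{nm}0.png"); g=im.max(2); 
    m=(g<75).astype(np.uint8); x,y=f((370,192)) if nm=="top" else f((320,190))
    n,l,st,ce=cv2.connectedComponentsWithStats(m); k=l[int(y),int(x)]; print(nm,st[k],ce[k])
c=sc.mean(0)/2+tc.mean(0)/2
cup=[plane("top",T([p]),0.047)[0] for p in((113,252),(578,407))]; print("cups",cup)
# obstacles
print("monitor base corner",plane("top",[(242,150),(105,148),(243,80),(60,165),(313,95),(350,150)],0.05))
E
```

```text
[[ 0.56059517  0.09970968  0.055     ]
 [ 0.59162018 -0.12058855  0.055     ]
 [ 0.44880227  0.0834659   0.055     ]
 [ 0.4805051  -0.13669385  0.055     ]] [ 0.52038068 -0.0185267   0.055     ]
[[ 0.55751747  0.09863917  0.055     ]
 [ 0.5893153  -0.12094906  0.055     ]
 [ 0.44617203  0.08238051  0.055     ]
 [ 0.47888215 -0.13747535  0.055     ]] [ 0.51797174 -0.01935118  0.055     ]
yaw 8.105277511722088
yaw 8.35105818535567
[0.56011995 0.10037904 0.05196744]
[ 0.59121427 -0.12037467  0.05309955]
[0.44817518 0.08399269 0.0521321 ]
[ 0.48025275 -0.13673457  0.05296685]
[ 0.50841783 -0.09322971  0.07325138]
top [261 191  27  27 525] [273.7447619  204.32380952]
scene [265 194  28  30 602] [278.77906977 209.01993355]
cups [array([0.48309658, 0.16458877, 0.047     ]), array([ 0.40897896, -0.08070625,  0.047     ])]
monitor base corner [[ 0.65768646  0.11875037  0.05      ]
 [ 0.65421971  0.48894757  0.05      ]
 [ 0.85319525  0.12348239  0.05      ]
 [ 0.60494136  0.61101482  0.05      ]
 [ 0.81636915 -0.06799421  0.05      ]
 [ 0.66666941 -0.16935912  0.05      ]]
```

Call:
move_arm --commands '[[[0.0095,-0.0265,0.002,0,0,0],[0.0095,-0.0265,0.002,0,0,0],[0.0095,-0.0265,0.002,0,0,0],[0.0095,-0.0265,0.002,0,0,0],[0.0095,-0.0265,0.002,0,0,0],[0.0095,-0.0265,0.002,0,0,0],[0.0095,-0.0265,0.002,0,0,0],[0.0095,-0.0265,0.002,0,0,0],[0.0095,-0.0265,0.002,0,0,0],[0.0095,-0.0265,0.002,0,0,0],[0.0095,-0.0265,0.002,0,0,0],[0.0095,-0.0265,0.002,0,0,0]]]'

```text
clock: 1.1
tool_pos: [0.395, 0.3489, 0.2425]
tcp_rot: [-0.621, -3.079, 0.001]
contact_force: [1.2, 0.4, 0.3]
width: 0.0929
```

```bash
python3 - <<'E'
from h import *
for z in (.085,.095,.105): print(z,plane("top",[(273.74,204.32)],z),plane("scene",[(278.8,209)],z))
T=lambda p:(np.array(p,float)+.5)/5-.5+np.array([200,165])
S=lambda p:(np.array(p,float)+.5)/5-.5+np.array([215,170])
# collar ellipse fit by eye extremes
print("collar top", plane("top",T([(287,195),(453,195),(371,117),(371,284)]),.071))
print("collar scene", plane("scene",S([(235,222),(404,222),(320,284)]),.071))
for dz in(-.01,0,.01):
  a=np.linspace(0,6.28,13)
  P=np.array([.512,.0305,.071+dz])+np.c_[.043*np.cos(a),.043*np.sin(a),0*a]
  p=proj("scene",P); p=((p-[215,170]+.5)*5-.5); print(dz,p[:,0].min(),p[:,0].max(),p[:,1].max())
  p=proj("scene",[[.512,.0305,.123+dz]]); print("griptop",((p-[215,170]+.5)*5-.5))
print(observe()["q"],observe()["tool_pos"],observe()["contact_force"])
E
```

```text
0.085 [[0.51090141 0.0306615  0.085     ]] [[0.50560619 0.0222724  0.085     ]]
0.095 [[0.50978315 0.03074584 0.095     ]] [[0.50063248 0.01566705 0.095     ]]
0.105 [[0.5086649  0.03083017 0.105     ]] [[0.49565877 0.0090617  0.105     ]]
collar top [[ 0.51308866  0.07368288  0.071     ]
 [ 0.51555417 -0.01180165  0.071     ]
 [ 0.5549151   0.0315565   0.071     ]
 [ 0.46841471  0.02917604  0.071     ]]
collar scene [[ 0.469119    0.04452073  0.071     ]
 [ 0.5354629  -0.00609113  0.071     ]
 [ 0.47919046 -0.01166282  0.071     ]]
-0.01 235.97712966152852 406.35838812471076 278.9968709754764
griptop [[321.06533111 143.56888748]]
0 235.3652711986369 406.8433154427906 266.436128218735
griptop [[321.00067144 129.96742897]]
0.01 234.7458943220597 407.3340205729788 253.70775693043396
griptop [[320.93512183 116.18485369]]
[-0.83630593  0.33332985  0.00662504  2.02412765 -0.00303027  0.78458043
  0.34517884] [0.39497522 0.34891816 0.24253455] [1.19185133 0.4050182  0.32068974]
```

Call:
move_arm --commands '[[[0.0097,-0.0265,0,0,0,0],[0.0097,-0.0265,0,0,0,0],[0.0097,-0.0265,0,0,0,0],[0.0097,-0.0265,0,0,0,0],[0.0097,-0.0265,0,0,0,0],[0.0097,-0.0265,0,0,0,0],[0.0097,-0.0265,0,0,0,0],[0.0097,-0.0265,0,0,0,0],[0.0097,-0.0265,0,0,0,0],[0.0097,-0.0265,0,0,0,0],[0.0097,-0.0265,0,0,0,0],[0.0097,-0.0265,0,0,0,0]]]' --jaw 55 --grip_force 10

```text
clock: 2.1
tool_pos: [0.5114, 0.031, 0.2425]
tcp_rot: [-0.621, -3.079, 0.0]
contact_force: [0.4, -0.0, -0.4]
width: 0.0512
```

Call:
move_arm --commands '[[[0,0,-0.012,0,0,0],[0,0,-0.012,0,0,0],[0,0,-0.012,0,0,0],[0,0,-0.012,0,0,0],[0,0,-0.012,0,0,0],[0,0,-0.012,0,0,0],[0,0,-0.012,0,0,0],[0,0,0,0,0,0],[0,0,0,0,0,0]]]'

```text
clock: 2.85
tool_pos: [0.5108, 0.0323, 0.1582]
tcp_rot: [-0.62, -3.078, 0.001]
contact_force: [-0.3, -0.1, 0.2]
width: 0.051
```

```bash
python3 - <<'E'
from h import *
a=snapshot("top")[:,:,::-1][165:265,200:350]; b=snapshot("scene")[:,:,::-1][140:290,215:365]
cv2.imwrite("pics/c1.png",np.hstack([cv2.resize(a,None,fx=2.6,fy=2.6),cv2.resize(b,(260*150//150,260))]) if 0 else cv2.resize(b,None,fx=4,fy=4))
cv2.imwrite("pics/c1t.png",cv2.resize(a,None,fx=4,fy=4))
print(observe())
E
```

```text
{'clock': 2.95, 'q': array([-0.23153961,  0.43325672,  0.07883873,  2.14407679, -0.06163856,
        0.56589538,  1.06504452]), 'joint_velocities': array([ 0.00167694, -0.00877357,  0.00039488, -0.00256613, -0.00095246,
       -0.00247162,  0.00213344]), 'effort': array([-3.73549818e-03, -5.36600554e+01,  1.98310912e+00, -1.64187491e+01,
       -7.22886325e-03,  7.90097541e-02,  6.16409907e-04]), 'tool_pos': array([0.51149331, 0.03239034, 0.15908336]), 'tcp_rot': array([6.20715565e-01, 3.07925925e+00, 1.71117745e-04]), 'contact_force': array([0.45648595, 0.07373495, 0.79472965]), 'moment': array([0.00348714, 0.00070791, 0.03581259]), 'width': 0.05091712856376797}
```

View pics/c1.png

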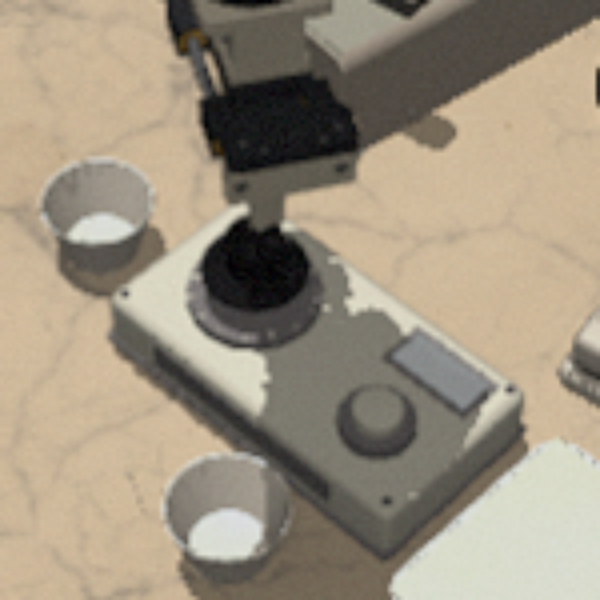

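The gripper is centred above the dial with no contact.

Call:
move_arm --commands '[[[0,0,-0.01,0,0,0],[0,0,-0.01,0,0,0],[0,0,-0.01,0,0,0],[0,0,-0.01,0,0,0],[0,0,-0.005,0,0,0],[0,0,0,0,0,0],[0,0,0,0,0,0]]]'

```text
clock: 3.53
tool_pos: [0.511, 0.0323, 0.1131]
tcp_rot: [-0.621, -3.079, 0.001]
contact_force: [0.0, -0.1, 0.1]
width: 0.051
```

Call:
move_arm --commands '[[[0,0,-0.001,0,0,0],[0,0,-0.001,0,0,0],[0,0,-0.001,0,0,0],[0,0,-0.001,0,0,0],[0,0,-0.001,0,0,0],[0,0,-0.001,0,0,0],[0,0,0,0,0,0]]]'

```text
clock: 4.12
tool_pos: [0.5112, 0.0324, 0.1075]
tcp_rot: [-0.621, -3.08, 0.0]
contact_force: [-0.5, 0.1, 0.6]
width: 0.0511
```

Call:
move_arm --commands '[[[0,0,-0.001,0,0,0],[0,0,-0.001,0,0,0],[0,0,-0.001,0,0,0],[0,0,0,0,0,0]]]'

```text
clock: 4.45
tool_pos: [0.5112, 0.0324, 0.1044]
tcp_rot: [-0.621, -3.079, 0.0]
contact_force: [0.0, 0.6, 0.3]
width: 0.0509
```

Call:
move_arm --commands '[[[0,0,-0.001,0,0,0],[0,0,-0.001,0,0,0],[0,0,-0.001,0,0,0],[0,0,0,0,0,0]]]'

```text
clock: 4.78
tool_pos: [0.5112, 0.0323, 0.1014]
tcp_rot: [-0.621, -3.079, 0.0]
contact_force: [0.5, -0.2, 0.2]
width: 0.0512
```

Call:
move_arm --commands '[[[0,0,-0.001,0,0,0],[0,0,-0.001,0,0,0],[0,0,-0.001,0,0,0],[0,0,0,0,0,0]]]'

```text
clock: 5.12
tool_pos: [0.5111, 0.0324, 0.0984]
tcp_rot: [-0.621, -3.079, 0.0]
contact_force: [0.0, 0.5, -0.5]
width: 0.0513
```

Call:
move_arm --commands '[[[0,0,-0.001,0,0,0],[0,0,-0.001,0,0,0],[0,0,0,0,0,0]]]'

```text
clock: 5.37
tool_pos: [0.5112, 0.0324, 0.0965]
tcp_rot: [-0.621, -3.08, 0.0]
contact_force: [0.1, -0.3, 0.2]
width: 0.0512
```

Call:
move_arm --commands '[[[0,0,-0.001,0,0,0],[0,0,-0.001,0,0,0],[0,0,0,0,0,0]]]'

```text
clock: 5.62
tool_pos: [0.5112, 0.0324, 0.0945]
tcp_rot: [-0.621, -3.08, 0.0]
contact_force: [0.3, -0.3, -0.2]
width: 0.0509
```

Call:
move_arm --commands '[[[0,0,-0.001,0,0,0],[0,0,-0.001,0,0,0],[0,0,0,0,0,0]]]'

```text
clock: 5.87
tool_pos: [0.5112, 0.0324, 0.0924]
tcp_rot: [-0.621, -3.08, 0.0]
contact_force: [-0.1, 0.0, -1.7]
width: 0.0512
```

Call:
move_arm --commands '[[[0,0,-0.001,0,0,0],[0,0,-0.001,0,0,0],[0,0,0,0,0,0]]]'

```text
clock: 6.12
tool_pos: [0.5112, 0.0324, 0.0904]
tcp_rot: [-0.621, -3.08, 0.0]
contact_force: [-0.2, 0.9, -0.5]
width: 0.0512
```

Call:
move_arm --commands '[[[0,0,-0.001,0,0,0],[0,0,-0.001,0,0,0],[0,0,0,0,0,0]]]'

```text
clock: 6.37
tool_pos: [0.5112, 0.0324, 0.0884]
tcp_rot: [-0.621, -3.08, 0.0]
contact_force: [-1.0, -0.6, 0.3]
width: 0.051
```

Call:
move_arm --commands '[[[0,0,-0.001,0,0,0],[0,0,0,0,0,0]]]'

```text
clock: 6.53
tool_pos: [0.5112, 0.0324, 0.0875]
tcp_rot: [-0.621, -3.08, 0.0]
contact_force: [0.4, -0.2, 0.5]
width: 0.0514
```

Call:
move_arm --commands '[[[0,0,-0.001,0,0,0],[0,0,0,0,0,0]]]'

```text
clock: 6.7
tool_pos: [0.5113, 0.0324, 0.0866]
tcp_rot: [0.621, 3.08, -0.0]
contact_force: [-1.0, -1.4, 3.2]
width: 0.051
```

Call:
move_arm --commands '[[[0,0,-0.001,0,0,0],[0,0,0,0,0,0]]]'

```text
clock: 6.87
tool_pos: [0.5113, 0.0323, 0.0857]
tcp_rot: [0.621, 3.08, -0.0]
contact_force: [-1.0, -0.6, 3.7]
width: 0.0511
```

Call:
move_arm --commands '[[[0,0,-0.001,0,0,0],[0,0,0,0,0,0]]]'

```text
clock: 7.03
tool_pos: [0.5113, 0.0323, 0.0846]
tcp_rot: [0.621, 3.08, -0.0]
contact_force: [-0.5, -0.5, 3.6]
width: 0.0513
```

Skirt contact came at z≈0.0867. I'll lift 4 mm and close lightly on the grip to check the centring.

Call:
move_arm --commands '[[[0,0,0.002,0,0,0],[0,0,0.002,0,0,0],[0,0,0,0,0,0]]]'

```text
clock: 7.28
tool_pos: [0.5114, 0.0325, 0.0889]
tcp_rot: [0.621, 3.079, 0.0]
contact_force: [-0.7, -0.3, -0.3]
width: 0.0511
```

Call:
move_arm --commands '[[[0,0,0,0,0,0],[0,0,0,0,0,0],[0,0,0,0,0,0],[0,0,0,0,0,0]]]' --jaw 0 --grip_force 5

```text
clock: 7.62
tool_pos: [0.5115, 0.0329, 0.0887]
tcp_rot: [0.62, 3.079, 0.001]
contact_force: [0.6, 2.9, 0.8]
width: 0.0359
```

Call:
move_arm --commands '[[[0,0,0,0,0,0],[0,0,0,0,0,0]]]'

```text
clock: 7.78
tool_pos: [0.5115, 0.0328, 0.0886]
tcp_rot: [0.62, 3.08, 0.001]
contact_force: [0.4, 2.9, 1.0]
width: 0.0359
```

```bash
python3 - <<'E'
from h import *
o=observe();print(o["q"],o["contact_force"],o["moment"],o["tool_pos"])
E
```

```text
[-0.21371799  0.55010016  0.05552192  2.19647743 -0.07597776  0.39630442
  1.07723658] [0.38769034 2.9212322  0.98179356] [ 0.60145427 -0.14611678 -0.00509125] [0.51145669 0.03281539 0.08861562]
```

Call:
move_arm --commands '[[[0.0004,0.0009,0,0,0,0],[0,0,0,0,0,0],[0,0,0,0,0,0]]]'

```text
clock: 8.03
tool_pos: [0.5115, 0.033, 0.0886]
tcp_rot: [-0.621, -3.079, 0.001]
contact_force: [-0.0, -0.1, 2.5]
width: 0.036
```

Call:
move_arm --commands '[[[0.0,0.0,0,0,0,0],[0,0,0,0,0,0]]]'

```text
clock: 8.2
tool_pos: [0.5115, 0.033, 0.0886]
tcp_rot: [-0.621, -3.079, 0.0]
contact_force: [-0.6, -1.2, 2.3]
width: 0.0357
```

Call:
move_arm --commands '[[[0,0,0,0,0,0],[0,0,0,0,0,0],[0,0,0,0,0,0],[0,0,0,0,0,-7],[0,0,0,0,0,-7],[0,0,0,0,0,-7],[0,0,0,0,0,-7],[0,0,0,0,0,-7],[0,0,0,0,0,-7],[0,0,0,0,0,-7],[0,0,0,0,0,-7]]]' --jaw 55

```text
clock: 9.12
tool_pos: [0.5116, 0.0334, 0.0886]
tcp_rot: [-2.001, -2.422, -0.0]
contact_force: [-0.9, 0.4, -0.1]
width: 0.051
```

Call:
move_arm --commands '[[[0,0,0,0,0,-7],[0,0,0,0,0,-7],[0,0,0,0,0,-7],[0,0,0,0,0,-7],[0,0,0,0,0,-6],[0,0,0,0,0,0],[0,0,0,0,0,0]]]'

```text
clock: 9.7
tool_pos: [0.5115, 0.0335, 0.0885]
tcp_rot: [2.613, 1.744, -0.001]
contact_force: [0.4, -0.5, -0.3]
width: 0.0509
```

Call:
move_arm --commands '[[[0,0,0,0,0,0],[0,0,0,0,0,0],[0,0,0,0,0,0],[0,0,0,0,0,0],[0,0,0,0,0,0]]]' --jaw 0 --grip_force 5

```text
clock: 10.12
tool_pos: [0.5129, 0.0329, 0.0889]
tcp_rot: [2.615, 1.738, 0.003]
contact_force: [2.6, -2.0, -0.6]
width: 0.036
```

```bash
python3 - <<'E'
from h import *
o=observe();print(o["q"],o["contact_force"],o["moment"],o["tool_pos"])
E
```

```text
[-0.50100035  0.60052092  0.47959963  2.21229585 -0.62693193  0.45930899
  0.08196915] [ 2.61372555 -2.00613797 -0.64806947] [-0.39157817 -0.85714896  0.04967052] [0.51290132 0.03286321 0.08891852]
```

Call:
move_arm --commands '[[[0.0018,-0.0008,0,0,0,0],[0,0,0,0,0,0],[0,0,0,0,0,0],[0,0,0,0,0,0]]]'

```text
clock: 10.45
tool_pos: [0.5131, 0.0327, 0.0886]
tcp_rot: [-2.616, -1.739, 0.001]
contact_force: [0.2, 0.9, 3.3]
width: 0.0358
```

Call:
move_arm --commands '[[[0,0,0,0,0,0]]]'

```text
clock: 10.53
tool_pos: [0.5131, 0.0327, 0.0886]
tcp_rot: [-2.616, -1.739, 0.0]
contact_force: [0.5, 1.9, 2.7]
width: 0.0362
```

Call:
move_arm --commands '[[[0,0,0,0,0,0],[0,0,0,0,0,0],[0,0,0,0,0,0],[0,0,0,0,0,7],[0,0,0,0,0,7],[0,0,0,0,0,7],[0,0,0,0,0,7],[0,0,0,0,0,7],[0,0,0,0,0,7],[0,0,0,0,0,7],[0,0,0,0,0,7]]]' --jaw 55

```text
clock: 11.45
tool_pos: [0.5133, 0.0323, 0.0885]
tcp_rot: [-1.486, -2.768, 0.001]
contact_force: [-0.9, 0.1, 0.1]
width: 0.0513
```

Call:
move_arm --commands '[[[0,0,0,0,0,7],[0,0,0,0,0,7],[0,0,0,0,0,7],[0,0,0,0,0,7],[0,0,0,0,0,6],[0,0,0,0,0,0],[0,0,0,0,0,0]]]'

```text
clock: 12.03
tool_pos: [0.5133, 0.0322, 0.0885]
tcp_rot: [-0.627, -3.078, -0.0]
contact_force: [-0.7, 0.8, 0.5]
width: 0.0514
```

Call:
move_arm --commands '[[[0,0,0,0,0,0],[0,0,0,0,0,0],[0,0,0,0,0,0],[0,0,0,0,0,0],[0,0,0,0,0,0]]]' --jaw 0 --grip_force 35

```text
clock: 12.45
tool_pos: [0.5133, 0.0324, 0.0886]
tcp_rot: [-0.622, -3.079, 0.0]
contact_force: [-0.2, -0.3, 0.3]
width: 0.0352
```

```bash
python3 - <<'E'
from h import *
o=observe();print(o["q"],o["contact_force"],o["moment"],o["tool_pos"],o["tcp_rot"])
E
```

```text
[-0.21459631  0.55173673  0.05830335  2.19209767 -0.07798792  0.39983122
  1.07936781] [-0.16266239 -0.25250884  0.31280923] [-0.2493856   0.09699795 -0.08411534] [0.51332941 0.03243249 0.08860193] [-6.21595230e-01 -3.07934972e+00  4.42801603e-04]
```

Call:
move_arm --commands '[[[0,0,-0.002,0,0,0],[0,0,-0.002,0,0,0],[0,0,0,0,0,0]]]'

```text
clock: 12.7
tool_pos: [0.5134, 0.0324, 0.0846]
tcp_rot: [-0.621, -3.08, 0.0]
contact_force: [-1.6, -0.9, 6.2]
width: 0.0356
```

Call:
move_arm --commands '[[[0,0,0,0,0,-2],[0,0,0,0,0,0]]]'

```text
clock: 12.87
tool_pos: [0.5134, 0.0324, 0.0848]
tcp_rot: [0.677, 3.068, -0.0]
contact_force: [-0.4, -0.8, 5.7]
width: 0.0353
```

```bash
cat > o.py <<'E'
from h import *
from scipy.spatial.transform import Rotation as Ro
o=observe();y=Ro.from_rotvec(o["tcp_rot"]).as_matrix()[:,1]
print("t",round(o["clock"],2),"F",o["contact_force"].round(2),"M",o["moment"].round(3),"p",(o["tool_pos"]*1e3).round(2),"jawdeg",round(np.degrees(np.arctan2(y[1],y[0])),2),"w",round(o["width"],4),"q",o["q"].round(2))
E
python3 o.py
```

```text
t 12.87 F [-0.44 -0.77  5.71] M [-0.305  0.312  0.147] p [513.43  32.37  84.76] jawdeg 65.11 w 0.0353 q [-0.22  0.56  0.07  2.19 -0.09  0.39  1.06]
```

Call:
move_arm --commands '[[[0,0,0,0,0,2],[0,0,0,0,0,0]]]'

```text
clock: 13.03
tool_pos: [0.5134, 0.0324, 0.0848]
tcp_rot: [0.618, 3.08, -0.0]
contact_force: [-1.2, -1.5, 5.8]
width: 0.0356
```

```bash
python3 o.py
```

```text
t 13.03 F [-1.2  -1.48  5.81] M [-0.294  0.299  0.038] p [513.42  32.42  84.81] jawdeg 67.3 w 0.0356 q [-0.21  0.56  0.06  2.19 -0.08  0.39  1.08]
```

Call:
move_arm --commands '[[[0,0,-0.001,0,0,0],[0,0,0,0,0,-2],[0,0,0,0,0,0]]]'

```text
clock: 13.28
tool_pos: [0.5134, 0.0324, 0.0838]
tcp_rot: [0.677, 3.068, -0.0]
contact_force: [-1.5, -1.2, 6.7]
width: 0.0353
```

```bash
python3 o.py
```

```text
t 13.28 F [-1.47 -1.24  6.7 ] M [-0.336  0.37   0.193] p [513.45  32.39  83.84] jawdeg 65.11 w 0.0353 q [-0.22  0.56  0.07  2.2  -0.09  0.39  1.06]
```

Call:
move_arm --commands '[[[0,0,0,0,0,-3],[0,0,0,0,0,0]]]'

```text
clock: 13.45
tool_pos: [0.5133, 0.0323, 0.0838]
tcp_rot: [0.757, 3.049, -0.001]
contact_force: [-1.9, -0.6, 7.2]
width: 0.0357
```

```bash
python3 o.py
```

```text
t 13.45 F [-1.92 -0.59  7.23] M [-0.55   0.384  0.579] p [513.35  32.31  83.84] jawdeg 62.12 w 0.0357 q [-0.23  0.56  0.08  2.2  -0.11  0.39  1.03]
```

Call:
move_arm --commands '[[[0,0,-0.001,0,0,0],[0,0,0,0,0,0]]]'

```text
clock: 13.62
tool_pos: [0.5134, 0.0324, 0.0831]
tcp_rot: [0.753, 3.05, -0.0]
contact_force: [-2.4, -1.3, 6.7]
width: 0.0352
```

```bash
python3 o.py
```

```text
t 13.62 F [-2.42 -1.28  6.67] M [-0.44   0.389  0.517] p [513.41  32.36  83.07] jawdeg 62.27 w 0.0352 q [-0.23  0.56  0.08  2.2  -0.11  0.39  1.03]
```

Call:
move_arm --commands '[[[0,0,-0.001,0,0,0],[0,0,0,0,0,0]]]'

```text
clock: 13.78
tool_pos: [0.5134, 0.0323, 0.0821]
tcp_rot: [0.753, 3.05, -0.0]
contact_force: [-3.0, -2.1, 9.7]
width: 0.0357
```

```bash
python3 o.py
```

```text
t 13.78 F [-2.96 -2.1   9.73] M [-0.468  0.467  0.422] p [513.41  32.31  82.14] jawdeg 62.26 w 0.0357 q [-0.23  0.56  0.08  2.2  -0.11  0.38  1.03]
```

Call:
move_arm --commands '[[[0,0,-0.001,0,0,0],[0,0,0,0,0,0]]]'

```text
clock: 13.95
tool_pos: [0.5134, 0.0323, 0.0811]
tcp_rot: [0.753, 3.05, -0.0]
contact_force: [-2.6, -1.9, 8.8]
width: 0.0354
```

```bash
python3 o.py
```

```text
t 13.95 F [-2.64 -1.91  8.77] M [-0.42   0.509  0.357] p [513.44  32.34  81.14] jawdeg 62.25 w 0.0354 q [-0.23  0.57  0.08  2.2  -0.11  0.38  1.03]
```

Call:
move_arm --commands '[[[0,0,0,0,0,0],[0,0,0,0,0,-2],[0,0,0,0,0,0]]]' --grip_force 55

```text
clock: 14.2
tool_pos: [0.5134, 0.0323, 0.081]
tcp_rot: [0.809, 3.035, -0.0]
contact_force: [-2.1, -1.3, 10.9]
width: 0.0351
```

```bash
python3 o.py
```

```text
t 14.2 F [-2.1  -1.3  10.86] M [-0.55   0.464  0.488] p [513.36  32.34  81.  ] jawdeg 60.17 w 0.0351 q [-0.23  0.57  0.09  2.2  -0.12  0.38  1.  ]
```

Call:
move_arm --commands '[[[0,0,-0.001,0,0,0],[0,0,0,0,0,0]]]'

```text
clock: 14.37
tool_pos: [0.5133, 0.0324, 0.0801]
tcp_rot: [0.807, 3.036, -0.0]
contact_force: [0.6, -1.9, 1.4]
width: 0.0355
```

```bash
python3 o.py
```

```text
t 14.37 F [ 0.62 -1.92  1.42] M [-0.272  0.199  0.102] p [513.35  32.39  80.12] jawdeg 60.24 w 0.0355 q [-0.23  0.57  0.09  2.2  -0.12  0.38  1.01]
```

Call:
move_arm --commands '[[[0,0,-0.0005,0,0,0],[0,0,0,0,0,0]]]'

```text
clock: 14.53
tool_pos: [0.5133, 0.0323, 0.0793]
tcp_rot: [0.808, 3.036, -0.0]
contact_force: [-2.4, -1.4, 4.4]
width: 0.0354
```

```bash
python3 o.py
```

```text
t 14.53 F [-2.42 -1.41  4.38] M [-0.293  0.271  0.093] p [513.31  32.35  79.29] jawdeg 60.2 w 0.0354 q [-0.23  0.57  0.09  2.2  -0.12  0.38  1.01]
```

Call:
move_arm --commands '[[[0,0,0,0,0,-4],[0,0,0,0,0,-4],[0,0,0,0,0,0]]]'

```text
clock: 14.78
tool_pos: [0.5133, 0.0323, 0.0793]
tcp_rot: [-1.025, -2.97, 0.0]
contact_force: [-1.8, -1.5, 2.1]
width: 0.0353
```

```bash
python3 o.py
```

```text
t 14.78 F [-1.82 -1.48  2.1 ] M [-0.292  0.182 -0.145] p [513.29  32.32  79.25] jawdeg 51.92 w 0.0353 q [-0.26  0.57  0.12  2.2  -0.18  0.38  0.92]
```

Call:
move_arm --commands '[[[0,0,0,0,0,-4],[0,0,0,0,0,-4.5],[0,0,0,0,0,0]]]'

```text
clock: 15.03
tool_pos: [0.5134, 0.0323, 0.0795]
tcp_rot: [1.242, 2.885, -0.0]
contact_force: [-3.1, -1.2, 10.7]
width: 0.0352
```

```bash
python3 o.py
```

```text
t 15.03 F [-3.12 -1.15 10.74] M [-0.397  0.626 -0.063] p [513.35  32.27  79.52] jawdeg 43.41 w 0.0352 q [-0.28  0.57  0.16  2.2  -0.23  0.38  0.83]
```

Call:
move_arm --commands '[[[0,0,0,0,0,-4],[0,0,0,0,0,-2],[0,0,0,0,0,0]]]'

```text
clock: 15.28
tool_pos: [0.5133, 0.0322, 0.0794]
tcp_rot: [1.387, 2.818, -0.0]
contact_force: [-0.9, -1.7, 7.3]
width: 0.0354
```

```bash
python3 o.py
```

```text
t 15.28 F [-0.87 -1.67  7.32] M [-0.519  0.505  0.197] p [513.34  32.23  79.37] jawdeg 37.58 w 0.0354 q [-0.3   0.58  0.19  2.2  -0.27  0.38  0.76]
```

Call:
move_arm --commands '[[[0,0,0,0,0,-4],[0,0,0,0,0,-4],[0,0,0,0,0,-4],[0,0,0,0,0,0]]]'

```text
clock: 15.62
tool_pos: [0.5133, 0.0322, 0.0793]
tcp_rot: [1.678, 2.656, -0.0]
contact_force: [-1.6, -1.6, 6.1]
width: 0.0354
```

```bash
python3 o.py
```

```text
t 15.62 F [-1.64 -1.57  6.11] M [-0.456  0.361 -0.196] p [513.26  32.22  79.3 ] jawdeg 25.42 w 0.0354 q [-0.34  0.58  0.24  2.21 -0.35  0.39  0.63]
```

Call:
move_arm --commands '[[[0,0,0,0,0,-3],[0,0,0,0,0,-3],[0,0,0,0,0,0]]]'

```text
clock: 15.87
tool_pos: [0.5133, 0.0322, 0.0795]
tcp_rot: [1.813, 2.565, -0.0]
contact_force: [-3.2, -1.1, 10.7]
width: 0.0352
```

```bash
python3 o.py
```

```text
t 15.87 F [-3.18 -1.06 10.71] M [-0.431  0.716 -0.145] p [513.33  32.18  79.5 ] jawdeg 19.49 w 0.0352 q [-0.36  0.58  0.27  2.21 -0.39  0.39  0.57]
```

Call:
move_arm --commands '[[[0,0,0,0,0,-4],[0,0,0,0,0,-4],[0,0,0,0,0,-4],[0,0,0,0,0,-4],[0,0,0,0,0,-4],[0,0,0,0,0,-4],[0,0,0,0,0,0]]]'

```text
clock: 16.45
tool_pos: [0.5132, 0.0321, 0.0794]
tcp_rot: [2.308, 2.131, -0.0]
contact_force: [-3.2, -1.6, 10.3]
width: 0.0352
```

```bash
python3 o.py
```

```text
t 16.45 F [-3.23 -1.61 10.27] M [-0.495  0.774 -0.074] p [513.2   32.15  79.44] jawdeg -4.56 w 0.0352 q [-0.43  0.6   0.38  2.21 -0.54  0.42  0.31]
```

Call:
move_arm --commands '[[[0,0,0,0,0,-3],[0,0,0,0,0,-3],[0,0,0,0,0,0]]]'

```text
clock: 16.7
tool_pos: [0.5131, 0.0321, 0.0793]
tcp_rot: [2.415, 2.009, -0.001]
contact_force: [-2.4, -1.1, 6.7]
width: 0.0355
```

```bash
python3 o.py
```

```text
t 16.7 F [-2.4  -1.09  6.69] M [-0.595  0.588  0.074] p [513.12  32.1   79.29] jawdeg -10.47 w 0.0355 q [-0.45  0.61  0.41  2.21 -0.58  0.43  0.24]
```

Call:
move_arm --commands '[[[0,0,0,0,0,-4],[0,0,0,0,0,-4],[0,0,0,0,0,-4],[0,0,0,0,0,0]]]'

```text
clock: 17.03
tool_pos: [0.5131, 0.032, 0.0792]
tcp_rot: [2.613, 1.743, -0.001]
contact_force: [-2.7, -0.9, 6.6]
width: 0.0351
```

```bash
python3 o.py
```

```text
t 17.03 F [-2.74 -0.88  6.62] M [-0.605  0.683 -0.138] p [513.07  32.03  79.22] jawdeg -22.58 w 0.0351 q [-0.49  0.62  0.46  2.22 -0.65  0.44  0.11]
```

Call:
move_arm --commands '[[[0,0,0,0,0,-3],[0,0,0,0,0,-3],[0,0,0,0,0,0]]]'

```text
clock: 17.28
tool_pos: [0.5131, 0.0321, 0.0794]
tcp_rot: [2.7, 1.606, -0.0]
contact_force: [-2.9, -1.1, 9.7]
width: 0.0352
```

```bash
python3 o.py
```

```text
t 17.28 F [-2.93 -1.08  9.71] M [-0.49   0.837 -0.086] p [513.13  32.1   79.42] jawdeg -28.51 w 0.0352 q [-0.51  0.62  0.49  2.22 -0.68  0.45  0.04]
```

Call:
move_arm --commands '[[[0,0,0.0025,0,0,0],[0,0,0.0025,0,0,0],[0,0,0.002,0,0,0],[0,0,0,0,0,0]]]'

```text
clock: 17.62
tool_pos: [0.5131, 0.0321, 0.0864]
tcp_rot: [2.697, 1.61, -0.0]
contact_force: [-1.9, -2.1, 6.8]
width: 0.0354
```

Call:
move_arm --commands '[[[0,0,0,0,0,0],[0,0,0,0,0,0],[0,0,0,0,0,0],[0,0,0.01,0,0,0],[0,0,0.02,0,0,0],[0,0,0.02,0,0,0],[0,0,0.02,0,0,0],[0,0,0.02,0,0,0],[0,0,0.02,0,0,0]]]' --jaw 60

```text
clock: 18.37
tool_pos: [0.513, 0.0325, 0.1974]
tcp_rot: [-2.697, -1.611, 0.001]
contact_force: [0.4, 0.4, -0.6]
width: 0.0559
```

Call:
move_arm --commands '[[[-0.02,-0.03,0.02,0,0,0],[-0.02,-0.03,0.02,0,0,0],[-0.01,-0.035,0.01,0,0,0],[0,-0.03,0,0,0,0],[0,-0.03,0,0,0,0],[0,0,0,0,0,0]]]' --jaw 0 --grip_force 10

```text
clock: 18.87
tool_pos: [0.4628, -0.1278, 0.2476]
tcp_rot: [2.7, 1.601, 0.002]
contact_force: [0.2, 0.0, -0.5]
width: 0.02
```

```bash
python3 o.py; python3 - <<'E'
from h import *
a=snapshot("top")[:,:,::-1][165:265,200:350]; b=snapshot("scene")[:,:,::-1][170:290,215:355]
cv2.imwrite("pics/d1.png",cv2.resize(b,None,fx=5,fy=5,interpolation=cv2.INTER_CUBIC))
cv2.imwrite("pics/d1t.png",cv2.resize(a,None,fx=5,fy=5,interpolation=cv2.INTER_CUBIC))
E
```

```text
t 18.87 F [ 0.24  0.05 -0.52] M [-0.104  0.149 -0.051] p [ 462.78 -127.82  247.57] jawdeg -28.65 w 0.02 q [-0.46  0.34  0.81  2.15 -0.35  0.78  0.08]
```

View pics/d1.png

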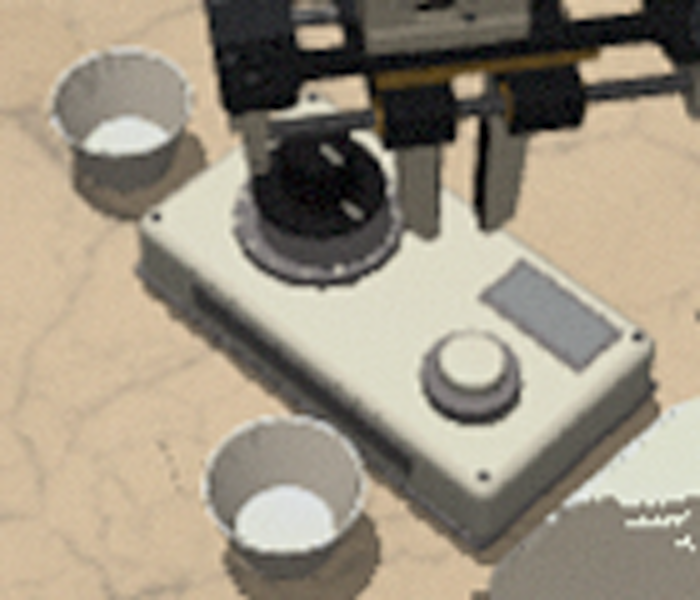

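View pics/d1t.png

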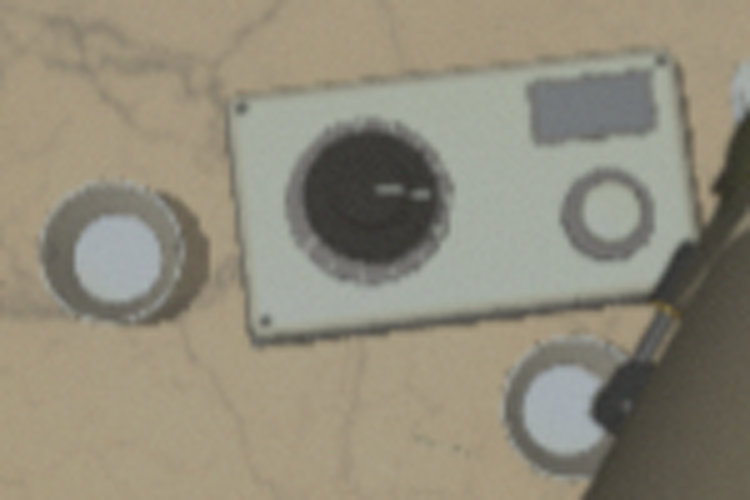

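The pointer runs from (378,188) to (428,195) in the zoomed top view, so it points towards the button. The cups haven't moved. I'll compute its angle.

```bash
python3 - <<'E'
from h import *
T=lambda p:(np.array(p,float)+.5)/5-.5+np.array([200,165])
S=lambda p:(np.array(p,float)+.5)/5-.5+np.array([215,170])
for nm,f,l in (("top",T,[((428,195),.0867),((421,194),.0867),((402,190),.1147),((378,188),.1147)]),("scene",S,[((353,212),.0867),((342,164),.1147),((320,143),.1147)])):
  for p,z in l:
    X=plane(nm,f([p]),z)[0]; d=X-[.5131,.0324,z]; print(nm,X.round(4),np.hypot(*d[:2]).round(4),"click ang",8.2-np.degrees(np.arctan2(d[1],d[0])))
for z in (.069,.072,.075): print(plane("top",T([(612,211)]),z),plane("scene",S([(472,361)]),z))
E
```

```text
top [0.5134 0.0016 0.0867] 0.0308 click ang 97.65764808275111
top [0.5138 0.0052 0.0867] 0.0272 click ang 96.72616739937203
top [0.5123 0.0155 0.1147] 0.0169 click ang 100.83574657248631
top [0.513  0.0274 0.1147] 0.005 click ang 99.6166977908303
scene [0.5114 0.0041 0.0867] 0.0283 click ang 101.60537715978771
scene [0.5113 0.0129 0.1147] 0.0196 click ang 103.57863758194127
scene [0.5109 0.0299 0.1147] 0.0033 click ang 139.52889377877398
[[ 0.5098319  -0.09428033  0.069     ]] [[ 0.50950069 -0.09052414  0.069     ]]
[[ 0.50950359 -0.09394203  0.072     ]] [[ 0.50802178 -0.09210485  0.072     ]]
[[ 0.50917528 -0.09360373  0.075     ]] [[ 0.50654287 -0.09368556  0.075     ]]
```

The dial reads about 97–98°, which matches four clicks (96°). Now I'll press the start button at (0.509, -0.0935), whose top is at about 0.073.

Call:
move_arm --commands '[[[0.0115,0.0085,-0.02,0,0,0],[0.0115,0.0085,-0.02,0,0,0],[0.0115,0.0085,-0.02,0,0,0],[0.0115,0.0085,-0.02,0,0,0],[0,0,-0.02,0,0,0],[0,0,-0.02,0,0,0],[0,0,-0.02,0,0,0],[0,0,-0.015,0,0,0],[0,0,0,0,0,0],[0,0,0,0,0,0]]]'

```text
clock: 19.8
tool_pos: [0.509, -0.0874, 0.0907]
tcp_rot: [-2.695, -1.612, 0.003]
contact_force: [-0.0, 0.1, 0.5]
width: 0.0005
```

```bash
python3 o.py; python3 - <<'E'
from h import *
b=snapshot("scene")[:,:,::-1][140:290,215:365]
cv2.imwrite("pics/e1.png",cv2.resize(b,None,fx=4,fy=4,interpolation=cv2.INTER_CUBIC))
E
```

```text
t 19.8 F [-0.04  0.05  0.54] M [-0.025  0.052 -0.023] p [508.99 -87.38  90.72] jawdeg -28.23 w 0.0005 q [-0.29  0.61  0.52  2.2  -0.66  0.49  0.26]
```

View pics/e1.png

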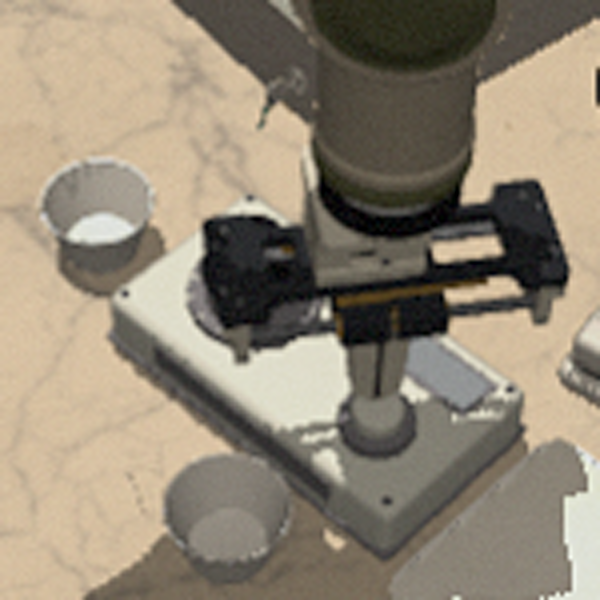

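The closed fingers sit above the button, but 6 mm too far left, so I'll correct that and press.

Call:
move_arm --commands '[[[0,-0.006,0,0,0,0],[0,0,-0.006,0,0,0],[0,0,-0.006,0,0,0],[0,0,0,0,0,0]]]'

```text
clock: 20.18
tool_pos: [0.5093, -0.0944, 0.0786]
tcp_rot: [-2.697, -1.611, 0.0]
contact_force: [0.1, 0.4, 0.5]
width: 0.0
```

Call:
move_arm --commands '[[[0,0,-0.002,0,0,0],[0,0,-0.002,0,0,0],[0,0,0,0,0,0]]]'

```text
clock: 20.43
tool_pos: [0.5094, -0.0945, 0.075]
tcp_rot: [-2.697, -1.611, 0.0]
contact_force: [-0.2, -0.3, 2.5]
width: 0.0007
```

```bash
python3 o.py
```

```text
t 20.43 F [-0.22 -0.31  2.49] M [ 0.052  0.211 -0.   ] p [509.41 -94.48  74.97] jawdeg -28.29 w 0.0007 q [-0.25  0.63  0.48  2.21 -0.69  0.45  0.29]
```

Call:
move_arm --commands '[[[0,0,-0.002,0,0,0],[0,0,0,0,0,0]]]'

```text
clock: 20.6
tool_pos: [0.5094, -0.0945, 0.073]
tcp_rot: [-2.697, -1.611, 0.0]
contact_force: [-0.1, 1.0, 4.4]
width: 0.0004
```

```bash
python3 o.py
```

```text
t 20.6 F [-0.08  0.97  4.38] M [ 0.053  0.305 -0.016] p [509.38 -94.47  73.02] jawdeg -28.29 w 0.0004 q [-0.25  0.64  0.48  2.21 -0.69  0.44  0.29]
```

Call:
move_arm --commands '[[[0,0,-0.0015,0,0,0],[0,0,-0.001,0,0,0],[0,0,0,0,0,0]]]'

```text
clock: 20.85
tool_pos: [0.5094, -0.0945, 0.0712]
tcp_rot: [-2.697, -1.611, -0.001]
contact_force: [-2.6, 1.3, 13.3]
width: 0.0009
```

Call:
move_arm --commands '[[[0,0,-0.001,0,0,0],[0,0,0,0,0,0]]]'

```text
clock: 21.02
tool_pos: [0.5094, -0.0945, 0.0709]
tcp_rot: [-2.697, -1.61, -0.003]
contact_force: [-5.1, 2.3, 27.0]
width: 0.0005
```

Call:
move_arm --commands '[[[0,0,-0.001,0,0,0],[0,0,0,0,0,0]]]'

```text
clock: 21.18
tool_pos: [0.5095, -0.0946, 0.0707]
tcp_rot: [-2.697, -1.61, -0.004]
contact_force: [-7.7, 2.3, 38.8]
width: 0.0008
```

It hits a hard stop at z≈0.071. That could be the button bottoming out, or the wide closed fingertips landing on the ring. To be sure, I'll lift and press again with a single finger.

Call:
move_arm --commands '[[[0,0,0.01,0,0,0],[0,0,0.01,0,0,0],[0.014,-0.0075,0,0,0,0],[0.014,-0.0075,0,0,0,0],[0,0,0,0,0,0],[0,0,0,0,0,0],[0,0,0,0,0,0]]]' --jaw 50

```text
clock: 21.77
tool_pos: [0.5365, -0.1092, 0.0883]
tcp_rot: [-2.696, -1.611, 0.002]
contact_force: [-1.1, -0.2, -0.5]
width: 0.0423
```

```bash
python3 o.py; python3 - <<'E'
from h import *
b=snapshot("scene")[:,:,::-1][160:290,235:365]
cv2.imwrite("pics/f1.png",cv2.resize(b,None,fx=4.5,fy=4.5,interpolation=cv2.INTER_CUBIC))
E
```

```text
t 21.77 F [-1.13 -0.16 -0.54] M [-0.045  0.076  0.029] p [ 536.54 -109.15   88.33] jawdeg -28.29 w 0.0423 q [-0.26  0.64  0.53  2.14 -0.65  0.53  0.27]
```

View pics/f1.png

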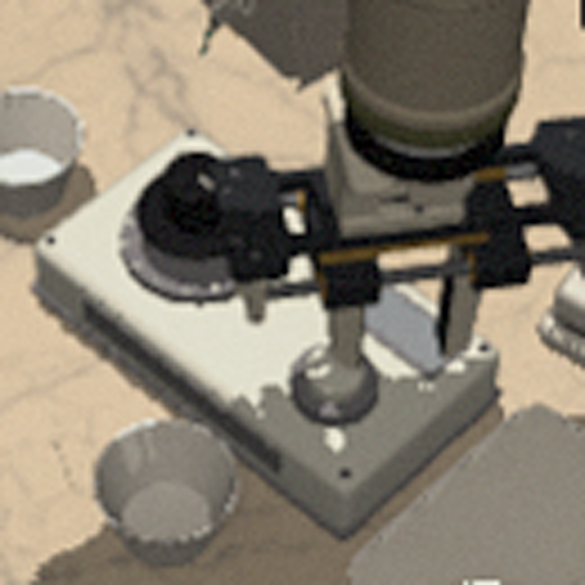

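Call:
move_arm --commands '[[[0,0,-0.005,0,0,0],[0,0,-0.004,0,0,0],[0,0,0,0,0,0]]]'

```text
clock: 22.07
tool_pos: [0.5367, -0.1091, 0.0787]
tcp_rot: [-2.696, -1.611, 0.002]
contact_force: [-0.2, -0.0, -0.6]
width: 0.0464
```

Call:
move_arm --commands '[[[0,0,-0.0015,0,0,0],[0,0,0,0,0,0]]]'

```text
clock: 22.23
tool_pos: [0.5372, -0.1095, 0.0778]
tcp_rot: [-2.697, -1.611, 0.001]
contact_force: [0.2, -0.3, 0.3]
width: 0.0467
```

Call:
move_arm --commands '[[[0,0,-0.0015,0,0,0],[0,0,0,0,0,0]]]'

```text
clock: 22.4
tool_pos: [0.5374, -0.1096, 0.0765]
tcp_rot: [2.697, 1.611, -0.0]
contact_force: [-0.9, -0.2, 1.6]
width: 0.0466
```

Call:
move_arm --commands '[[[0,0,-0.0015,0,0,0],[0,0,0,0,0,0]]]'

```text
clock: 22.57
tool_pos: [0.5374, -0.1095, 0.0751]
tcp_rot: [2.697, 1.611, -0.0]
contact_force: [-0.8, 0.2, 3.3]
width: 0.0468
```

Call:
move_arm --commands '[[[0,0,-0.0015,0,0,0],[0,0,0,0,0,0]]]'

```text
clock: 22.73
tool_pos: [0.5374, -0.1095, 0.0736]
tcp_rot: [2.697, 1.611, -0.0]
contact_force: [-0.6, 0.9, 3.9]
width: 0.0466
```

Call:
move_arm --commands '[[[0,0,-0.0015,0,0,0],[0,0,0,0,0,0]]]'

```text
clock: 22.9
tool_pos: [0.5374, -0.1096, 0.072]
tcp_rot: [2.697, 1.611, -0.0]
contact_force: [-0.9, 0.7, 4.9]
width: 0.047
```

Call:
move_arm --commands '[[[0,0,-0.0015,0,0,0],[0,0,-0.0005,0,0,0],[0,0,0,0,0,0]]]'

```text
clock: 23.15
tool_pos: [0.5376, -0.1096, 0.071]
tcp_rot: [-2.697, -1.611, -0.002]
contact_force: [-3.4, 0.5, 18.1]
width: 0.0463
```

Call:
move_arm --commands '[[[0,0,0.01,0,0,0],[0,0,0.02,0,0,0],[0,0,0.03,0,0,0],[0,0,0.04,0,0,0],[-0.01,-0.03,0.03,0,0,0],[-0.01,-0.04,0.02,0,0,0],[-0.01,-0.04,0,0,0,0],[-0.01,-0.04,0,0,0,0],[0,-0.04,0,0,0,0],[0,-0.04,0,0,0,0],[0,0,0,0,0,0],[0,0,0,0,0,0]]]'

```text
clock: 24.15
tool_pos: [0.4978, -0.3372, 0.2169]
tcp_rot: [2.7, 1.605, -0.001]
contact_force: [0.6, 0.6, -0.8]
width: 0.0466
```

```bash
python3 o.py; python3 - <<'E'
from h import *
a=snapshot("top")[:,:,::-1][165:265,200:350]; b=snapshot("scene")[:,:,::-1][150:350,215:435]
cv2.imwrite("pics/g1.png",cv2.resize(b,None,fx=3,fy=3,interpolation=cv2.INTER_CUBIC))
cv2.imwrite("pics/g1t.png",cv2.resize(a,None,fx=5,fy=5,interpolation=cv2.INTER_CUBIC))
E
```

```text
t 24.15 F [ 0.59  0.61 -0.81] M [-0.004  0.117  0.004] p [ 497.82 -337.18  216.87] jawdeg -28.55 w 0.0466 q [ 0.04  0.53  0.7   1.92 -0.45  0.85  0.48]
```

View pics/g1.png

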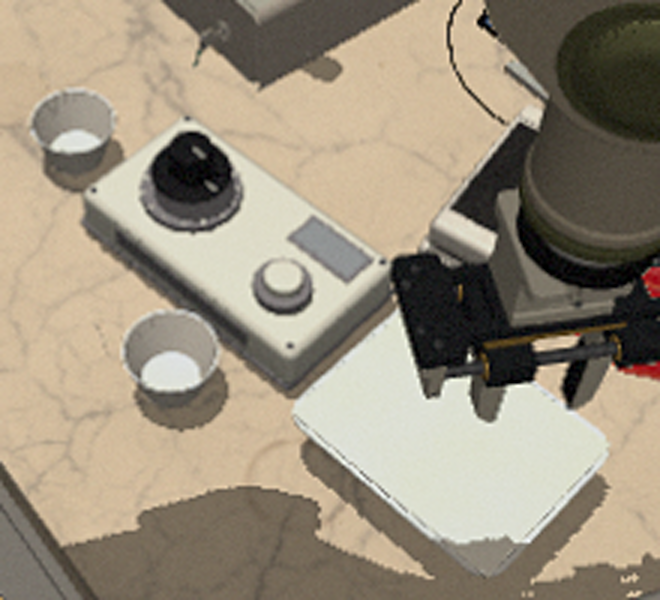

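View pics/g1t.png

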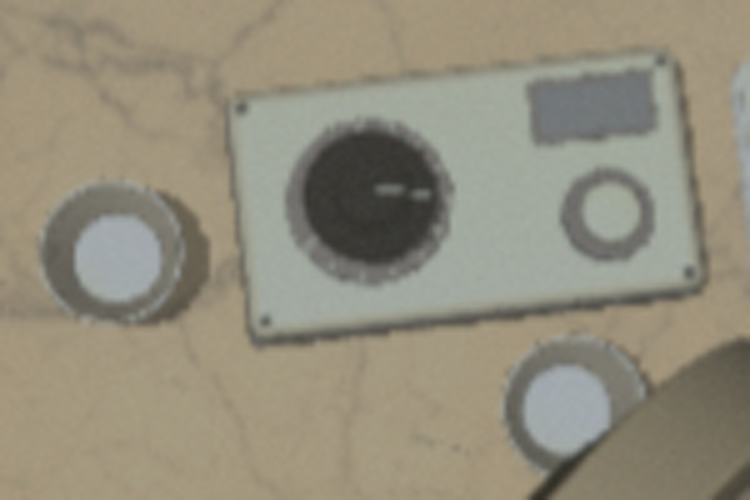

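The pointer is unchanged at (378,188)–(428,195) in the zoomed top view. The button looks raised as before, the cups and tray are in place, and the arm is clear, so I'll hand in.

```bash
python3 -c "
from station import *
print(close_job())"
```

```text
the job is handed in; nothing more can be done
None
```

I set the timer to four minutes, started it and handed the job in at about 24 s. No verdict was reported.

- **Dial:** I centred the gripper on the dial by feel at (0.513, 0.032). I pushed it down about 8.5 mm until the force and twisting moment dropped, then about 1 mm further. I turned it 96° clockwise, feeling four detents, then let it rise and opened the fingers.
- **Dial check:** After release, the pointer's skirt mark read about 97–98° in the top view, against 96° for four clicks. The scene camera, which is less precise, read about 102–104°, still nearest to four clicks. The pointer looked the same in the last pictures.
- **Start button:** I pressed it only after that check. The first press, with the fingers closed, hit a hard stop that could have been the ring around the button. I pressed again with one finger, over about 6 mm down to the stop. So the button was pressed twice, both times with the dial at four clicks.
- **Slip:** The pads slipped slightly on the grip while the dial was still locked. I checked the count from the moment readings at each detent.
- **Final state:** The button was up, the cups and tray showed no visible movement, and the arm was clear with force readings at noise level.

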